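# Set the bottle stop to its pointer and stand the bottle against it

### The arm

A 6-joint arm with a two-finger parallel gripper is mounted at the origin on a cart in front of the work surface, level with it; the furniture and walls round the work are solid. World frame = base frame: x ahead of the robot, y to its left, z up, the work surface at z = 0. Lengths are in m, angles in rad, forces in N, time in s.
With the tool pointing down it reaches from about 0.35 to 0.975 m from the base axis. Payload 4.9 kg.
Tool frame: the origin (TCP) lies at the very end of the fingers, on their centre line; the grasp point (between the pads) lies 19 mm behind it; z points along the fingers, x is the direction in which the jaws open and shut, and the axes are right-handed (so a half turn about z gives the same grasp; the last joint's range is limited). The gripper opens to 85 mm and grips with 20 to 120 N. Pads are 22 mm wide; open, the fingers measure 114 mm over their backs; the gripper's body (76 mm by 85 mm) begins 54 mm behind the grasp point. The pads swing forward as they close: fully open they stand 13 mm farther back than shut.
Start: joints at [-1.352, 0.053, 1.613, -0, 1.476, -0.119], TCP at [0.207, -0.59, 0.231] pointing down, gripper open.
Joint ranges: [-3.01, 3.01], [-1.01, 2.22], [0.06, 2.58], [-1.02, 4.17], [0.09, 2.62], [-3.14, 3.14]. Speed limits (rad/s): [2.57, 2.57, 3.14, 3.14, 3.14, 3.14].

### API

Orientations are given as a rotation vector (axis times angle).
In Python, from station import monitor, imaging, ticket gives the robot as it stands.
- The arm moves only by the tool step_arm, never from a script. Its argument "targets" is one flat list of numbers, 4 for each row, row after row: the shift along the tool's x, y, z in m, then the turn about the tool's z in rad. In form: [tx, ty, tz, roll, tx, ty, tz, roll, ...]. A call has 1 to 12 rows; each row is the pose to reach, as a shift and turn from the pose measured when the call began, along the tool's axes at that moment; what a row does not reach only later rows make up. A row lasts 1/12 s, in which the tool goes at most 41.7 mm and 7.16 degrees, less where a joint would pass 70% of its speed; a pose out of reach is approached as far as the arm can. A call with a gripper value outside its range is refused whole. "grip" is the finger opening in m, from 0 to 0.0854, set as the call begins (left out, the last holds). The fingers move at their own pace and stop on an object; "force" is the grip in N (left out, the last holds). Time passes only in rows, so rows that repeat a pose let the fingers close. It gives the time, the measured TCP pose, the force and the opening at its end, in the units of the state.
- monitor.get_obs(): the state, without advancing time (a new reading comes with each control period).
- imaging.get_image(name): name is "scene" or "top" or "wrist"; returns a dict with "color" (480x640x3 uint8, red, green, blue), "depth" (480x640 float32, m along the optical axis (not along the pixel's ray), 0 where there is no reading), "fov_y" (degrees; the focal length in pixels is half the picture's height over the tangent of half this angle, whatever the lens; pixels are square), "cx", "cy" (the principal point, pixels), "R" (3x3) and "t" (3): a world point X has camera coordinates R X + t. Camera axes: x right, y down, z forward; pixel columns grow to the right and rows downward; lengths in m; the calibration is good to about 2 mm. A picture is of the moment at which its call begins.
- ticket.finish_job(): hands the job in, once; it reports no verdict.
Trained networks look in a picture, given as the dict that the camera call returned (one of the last four; its "shot" number tells which), for a name from the list of things; names that differ only in an ending like _2 or _b are one class to them, and where a whole thing is asked for, a point or a joint stands for the part that bears it (a point fixed in the world has none). Each returns a list of dicts, best first, with "score" (0 to 1); they miss things now and then, are a little off and sometimes report something else, mostly with a low value. They report only what shows in the picture. A call takes as long as a camera call.
- imaging.search_frame(name, picture): "uv" ([column, row] in pixels, amid what is visible of it).
- imaging.mark_of(name, picture): "uv" ([column, row] in pixels: a listed point, or the origin of a listed thing).
The state is a dict: "t": time; "q": joint angles; "dq": joint speeds; "effort": joint torques, N m; "tool_pos": TCP position; "tool_rot": TCP orientation; "contact_force": force on the tool from outside, world axes, zero at the start; "wrist_torque": the same for the moment, N m; "opening": finger opening in m.
Only numpy, scipy, OpenCV 4.12 (cv2) and the standard library are available. Lean on these libraries where they do the work, as an engineer would, in place of code of your own. Each camera call takes 0.05 s, during which the arm holds its last target.

### The job

First move the stiff stop slide of the bottle gauge along its channel, in small taps on its back end, until its front face is level with the tip of the pointer on the fence (within 4 mm, and at no time more than 4 mm past it), and take the gripper off it. Then lift the slimmer, taller of the two bottles out of the leaning carton and stand it upright in the channel in front of the stop, touching it or with a gap of no more than 8 mm, and let go with the stop still on its mark. Leave the other things where they are.

Things in the scene. Friction and masses are not known exactly. Their poses are not given: they have to be found in the camera images.
- gauge: fixed aluminium base 86 x 290 x 10 mm with two fences: a channel 62 mm wide, open above and at both ends; channel floor 10 mm, fence tops 36 mm above the bench. Origin: centre of the base's underside; y along the channel, the way the stop slide must travel (about to the robot's left), z up. The slide fills the right part; the bottle's place is the empty part beyond its front (+y) face
- slide (a joint): position (m) of the stop slide along the gauge's y; 0 = hard back, 0.098 = end. A flat steel block, 60 mm wide, 92 mm long, flush between the fences, top 35 mm above the bench: too long and fenced to pinch. It moves only under about 6 N or more and stays where it is left. Behind it the channel is empty for 45 mm plus the joint value: room for shut fingers from above
- stop_face (a point): middle of the slide's front (+y) face, at the face's top edge, 34 mm above the bench; axes as the gauge's. The bottle stands against this face
- push_face (a point): middle of the slide's back (-y) face, 22 mm above the bench, where it is pushed towards +y; axes as the gauge's
- pointer: small black pointer clipped on the far (+x) fence, fixed, 18 mm wide, up to 48 mm above the bench, its pointed tip towards the channel. Origin: the tip, at the fence's inner edge, 36.5 mm above the bench; axes as the gauge's. The stop is on the mark when stop_face and this origin have the same position along the gauge's y
- carton: open cardboard carton on a steel stand, fixed behind the gauge: 64 x 200 mm, 88 mm deep, walls and floor 4 mm; a divider makes two cells side by side along y, each 94 mm wide (y) and 56 mm the other way. It leans 30 degrees, its open top towards the robot (-x). Origin: on the bench under its middle; its own axes do not lean: z up, y along the row of cells
- oil_bottle: the bottle to set: slim, round, 38 mm diameter over its lower 89 mm, cap 23 mm, 105 mm tall, 70 to 140 g. It stands in either cell, leaning with the carton (about 30 degrees, top to the robot) on the cell's floor and front wall; its top 20 mm stand out and some 25 mm are free on each side along the carton's y. Origin: centre of its underside, z along its axis to the cap
- stain_bottle: squat round bottle, 47 mm diameter, 92 mm tall, standing in the other cell of the carton; bystander. Origin: centre of its underside, z along its axis to the cap
- wash_bottle: tall round bottle, 58 mm diameter, 150 mm tall, upright on the bench near the push end of the gauge; bystander. Origin: centre of its underside
- forceps_a: steel forceps, 13 x 126 x 8 mm, lying on the bench between gauge and carton; bystander. Origin: centre of underside, y along its length
- scalpel: scalpel handle with capped blade, 10 x 152 x 8 mm, lying on the bench between gauge and carton; bystander. Origin: centre of underside, y along its length
- petri_dish: small covered round dish, 64 mm diameter, 17 mm tall, on the bench to the left; bystander. Origin: centre of underside
- cassette_4: tissue cassette, 29 x 40 x 13 mm, on the bench to the left; bystander. Origin: centre of underside
- cassette_5: tissue cassette, 28 x 40 x 13 mm, on the bench to the left; bystander. Origin: centre of underside
- white_case: flat slide mailer, 24 x 66 x 15 mm, on the bench to the left; bystander. Origin: centre of underside

How it is judged:
By the outcome, as a careful person would: the job done as asked, in the order asked, and still so for the second after the job is handed in, with the robot touching nothing.
It also fails if it takes over 50 s, if anything falls off the work surface, if the arm or the gripper's body presses on something with over 40 N, if the wrist force passes 120 N, or if a joint passes its speed limit or range.

## Working session

There is one attempt and no reset: what is moved stays moved. The work goes in short steps, Python scripts to look and compute and a tool call to move; the robot and the scene stay as the last step left them, time stands still between calls to the robot, and variables do not carry over. Pictures are saved under pics/ and viewed, and the job is handed in when it is done.

Besides the shell and the picture viewer there is one more tool, called as name(argument=value, ...), one argument or row to a line, values as JSON. step_arm: Moves the arm, as the interface text tells. Its arguments: {"type":"object","properties":{"targets":{"type":"array","items":{"type":"number"}},"grip":{"type":"number"},"force":{"type":"number"}},"required":["targets"]}

```bash
ls; mkdir -p pics
python3 - <<'E'
from station import monitor, imaging, ticket
import cv2,pickle
print(monitor.get_obs())
for n in ["scene","top"]:
    p=imaging.get_image(n)
    cv2.imwrite(f"pics/{n}0.png",p["color"][:,:,::-1]); pickle.dump(p,open(f"{n}0.pkl","wb"))
    print(n,p["fov_y"],p["R"],p["t"],p["cx"],p["cy"])
    for o in ["stop_face","push_face","pointer","oil_bottle","stain_bottle","gauge","carton","wash_bottle"]:
        print(o,[(d["uv"],round(d["score"],2)) for d in imaging.mark_of(o,p)[:2]],[(d["uv"],round(d["score"],2)) for d in imaging.search_frame(o,p)[:2]])
print(monitor.get_obs()["t"])
E
```

```text
pics
{'t': 0.0, 'q': array([-1.35202404e+00,  5.33416588e-02,  1.61429040e+00,  1.26366417e-05,
        1.47598067e+00, -1.19032077e-01]), 'dq': array([-4.64042024e-05,  8.66429078e-04,  1.49129359e-03, -1.15424802e-04,
       -1.33671895e-03, -1.63732933e-03]), 'effort': array([ 1.95363107e-03, -3.93685341e+01, -3.70172918e+01, -2.05715104e-06,
        7.04232400e-03,  2.41643505e-06]), 'tool_pos': array([ 0.20698548, -0.58907801,  0.23007458]), 'tool_rot': array([-2.56213969e+00,  1.81561724e+00,  2.33853088e-03]), 'contact_force': array([ 0.30357951, -0.26603463,  0.33404422]), 'wrist_torque': array([0.04637295, 0.01056973, 0.0231756 ]), 'opening': 0.08534155521264902}
scene 56.99319277080753 [[-0.65910066 -0.75201851  0.00738078]
 [-0.34044022  0.28959637 -0.89455821]
 [ 0.67058689 -0.59211662 -0.44689051]] [0.3301028  0.23362562 0.99363358] 325.2350466368291 241.7737743252309
stop_face [([381.0, 250.5], 0.53)] []
push_face [] []
pointer [([359.9, 248.6], 0.4)] []
oil_bottle [([307.5, 230.7], 0.56)] [([314.7, 218.1], 0.46)]
stain_bottle [([286.3, 243.0], 0.67), ([359.6, 249.2], 0
[... 366 characters left out ...]
] [-0.00682103  0.51439898  1.07640352] 327.17206466488284 232.58805896119054
stop_face [([382.6, 270.7], 0.82)] [([401.8, 269.8], 0.96), ([308.8, 183.8], 0.23)]
push_face [([417.3, 268.4], 0.83)] [([399.7, 268.9], 0.64), ([358.5, 257.9], 0.2)]
pointer [([418.7, 269.0], 0.49), ([384.3, 271.1], 0.43)] [([357.1, 256.2], 0.54)]
oil_bottle [([346.5, 175.5], 0.76), ([357.7, 261.4], 0.37)] [([349.1, 183.9], 0.7), ([312.0, 218.5], 0.46)]
stain_bottle [([306.5, 179.2], 0.67)] [([311.1, 184.3], 0.91)]
gauge [([379.1, 277.3], 0.69)] [([379.0, 276.3], 0.59)]
carton [([326.4, 180.0], 0.94)] [([330.8, 176.6], 0.87), ([308.7, 182.9], 0.59)]
wash_bottle [([484.9, 276.5], 0.72)] [([496.5, 274.1], 0.97)]
1.7
```

Run:
```python
import cv2
a=cv2.imread("pics/top0.png")[130:350,230:540]; cv2.imwrite("pics/top0c.png",cv2.resize(a,None,fx=2.5,fy=2.5,interpolation=cv2.INTER_CUBIC))
```

```text
(no output)
```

View pics/scene0.png

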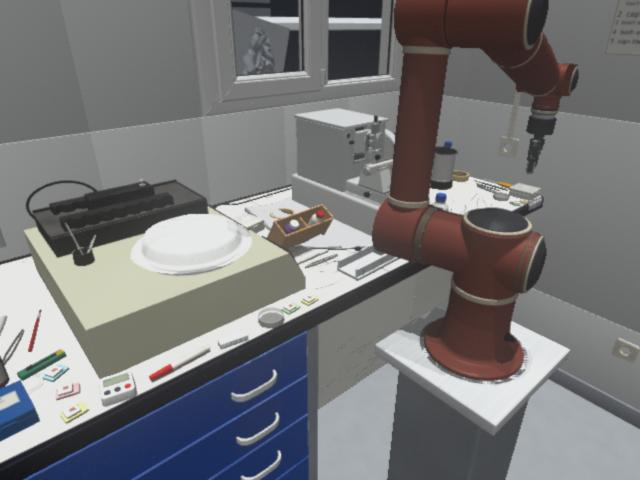

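View pics/top0c.png

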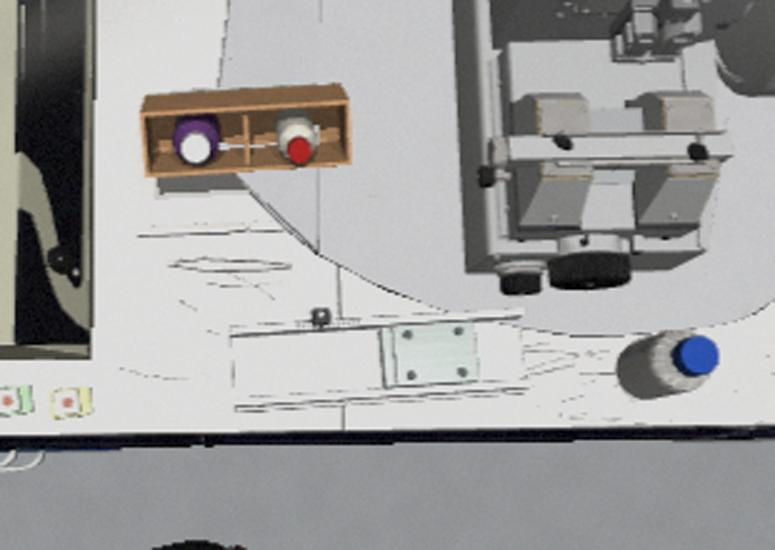

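The top view shows the slide at u≈383–421, v≈270, the pointer at about (358, 257), the red-capped slim bottle in the right cell at about (349, 184), and the purple squat bottle in the left cell at about (308, 184). Next I'll turn these into metric positions.

```bash
cat > h.py <<'E'
import numpy as np, pickle
def K(p):
    f=240/np.tan(np.radians(p["fov_y"])/2); return f,p["cx"],p["cy"]
def atz(p,uv,z):
    f,cx,cy=K(p); R=np.array(p["R"]);t=np.array(p["t"])
    d=R.T@np.array([(uv[0]-cx)/f,(uv[1]-cy)/f,1]); c=-R.T@t
    return c+d*(z-c[2])/d[2]
def proj(p,X):
    f,cx,cy=K(p); c=np.array(p["R"])@np.array(X)+np.array(p["t"]); return [cx+f*c[0]/c[2],cy+f*c[1]/c[2]]
def cloud(p):
    f,cx,cy=K(p); d=p["depth"].astype(float); v,u=np.mgrid[:480,:640]
    P=np.stack([(u-cx)/f*d,(v-cy)/f*d,d],-1)-np.array(p["t"]); P=P@np.array(p["R"]); P[d==0]=np.nan; return P
E
python3 - <<'E'
from h import *
np.set_printoptions(precision=4,suppress=True)
p=pickle.load(open("top0.pkl","rb")); P=cloud(p)
print("stop",atz(p,[382.6,270.7],.034),"push",atz(p,[417.3,268.4],.022),"ptr",atz(p,[357.5,258],.04))
print("wash base",atz(p,[484.9,276.5],0))
# crop coords -> full
for n,c,z in [("slide FL",(383,327),.035),("slide FR",(477,320),.035),("slide NL",(385,387),.035),("slide NR",(479,381),.035),("fence far L",(231,333),.036),("fence far R",(522,312),.036),("near L",(236,406),.036),("near R",(524,390),.036),("redcap",(299,150),.1),("ptr",(320,325),.0365)]:
    uv=(c[0]/2.5+230,c[1]/2.5+130); print(n,uv,atz(p,uv,z),P[int(round(uv[1])),int(round(uv[0]))])
# clouds by height
for lo,hi,b in [(.03,.042,(.3,.6,-.3,.2)),(.08,.13,(.45,.8,-.1,.2))]:
    m=(P[...,2]>lo)&(P[...,2]<hi)&(P[...,0]>b[0])&(P[...,0]<b[1])&(P[...,1]>b[2])&(P[...,1]<b[3])
    Q=P[m]; print(lo,len(Q),Q.min(0),Q.max(0))
# microscope heights
m=(P[...,1]<-.1)&(P[...,1]>-.45)&(P[...,0]>.4)&(P[...,2]>.05)
Q=P[m]; print("micro",Q.min(0),Q.max(0))
for y in np.arange(-.45,-.05,.05):
    s=Q[abs(Q[:,1]-y)<.025]; print(y,len(s), s.min(0) if len(s) else 0, s.max(0) if len(s) else 0)
E
```

```text
stop [ 0.4202 -0.1482  0.034 ] push [ 0.4261 -0.2355  0.022 ] ptr [ 0.4516 -0.0872  0.04  ]
wash base [ 0.4058 -0.408   0.    ]
slide FL (383.2, 260.8) [ 0.4445 -0.1504  0.035 ] [ 0.4435 -0.1494  0.039 ]
slide FR (420.8, 258.0) [ 0.4501 -0.2429  0.035 ] [ 0.4527 -0.2472  0.0157]
slide NL (384.0, 284.8) [ 0.3857 -0.1502  0.035 ] [ 0.385  -0.1499  0.0377]
slide NR (421.6, 282.4) [ 0.3903 -0.2418  0.035 ] [ 0.3935 -0.2482  0.0076]
fence far L (322.4, 263.2) [ 0.4405 -0.001   0.036 ] [ 0.4411 -0.      0.0355]
fence far R (438.8, 254.8) [ 0.4573 -0.2873  0.036 ] [ 0.4566 -0.2874  0.0375]
near L (324.4, 292.4) [ 0.3692 -0.0051  0.036 ] [ 0.3703 -0.0041  0.0343]
near R (439.6, 286.0) [ 0.381  -0.2847  0.036 ] [ 0.3829 -0.2922  0.0085]
redcap (349.6, 190.0) [ 0.6072 -0.069   0.1   ] [ 0.6027 -0.0693  0.1153]
ptr (358.0, 260.0) [ 0.4471 -0.0885  0.0365] [ 0.4462 -0.0881  0.0436]
0.03 1865 [ 0.3703 -0.2973  0.0301] [0.5996 0.1976 0.042 ]
0.08 3370 [ 0.45   -0.0994  0.08  ] [0.7995 0.197  0.13  ]
micro [ 0.4001 -0.45    0.05  ] [ 1.131  -0.1003  0.3737]
-0.45 1996 [ 0.4009 -0.45    0.0535] [ 0.9258 -0.425   0.3461]
-0.4 4969 [ 0.4001 -0.425   0.051 ] [ 0.9267 -0.375   0.3503]
-0.35000000000000003 6481 [ 0.4718 -0.375   0.0825] [ 0.9273 -0.325   0.3737]
-0.30000000000000004 6246 [ 0.4719 -0.325   0.0506] [ 1.131  -0.275   0.3461]
-0.25000000000000006 8237 [ 0.4752 -0.275   0.05  ] [ 1.1307 -0.2251  0.3459]
-0.20000000000000007 222 [ 0.5543 -0.225   0.0501] [ 1.129  -0.1752  0.2411]
-0.15000000000000008 199 [ 1.1218 -0.1748  0.05  ] [ 1.1308 -0.1252  0.0933]
-0.10000000000000009 283 [ 0.5956 -0.1249  0.0502] [ 1.1302 -0.1003  0.1183]
```

Run:
```python
from h import *
from scipy.spatial.transform import Rotation as Ro
np.set_printoptions(precision=4,suppress=True)
p=pickle.load(open("top0.pkl","rb")); P=cloud(p)
for y in np.arange(-.34,-.1,.02):
    m=(abs(P[...,1]-y)<.01)&(P[...,0]>.465)&(P[...,0]<1.1)&(P[...,2]>.06)
    s=P[m]
    if len(s): i=s[:,0].argmin(); print(round(y,2),s[i], "zmax for x<.55", s[s[:,0]<.55,2].max() if (s[:,0]<.55).any() else None)
print(Ro.from_rotvec([-2.56213969e+00,1.81561724e+00,2.33853088e-03]).as_matrix())
# carton: top rim corners (crop coords) with depth
for n,c in [("near rim L",(149,174)),("near rim R",(349,163)),("far rim L",(141,98)),("far rim R",(347,86)),("div near",(246,167)),("div far",(247,118)),("cap",(299,150)),("cap2",(300,146))]:
    u,v=int(round(c[0]/2.5+230)),int(round(c[1]/2.5+130)); print(n,u,v,P[v-1:v+2,u].ravel())
```

```text
-0.34 [ 0.4718 -0.3333  0.1195] zmax for x<.55 0.16051647093218532
-0.32 [ 0.4722 -0.3159  0.0909] zmax for x<.55 0.18303907122249036
-0.3 [ 0.4719 -0.3045  0.1076] zmax for x<.55 0.23339534866661457
-0.28 [ 0.4758 -0.283   0.0718] zmax for x<.55 0.23468367440599477
-0.26 [ 0.4752 -0.2685  0.0618] zmax for x<.55 0.23491829907434533
-0.24 [ 0.5023 -0.2499  0.1005] zmax for x<.55 0.11268001412318956
-0.22 [ 0.5543 -0.2245  0.228 ] zmax for x<.55 None
-0.12 [ 0.5977 -0.116   0.087 ] zmax for x<.55 None
[[ 0.3314 -0.9435 -0.0004]
 [-0.9435 -0.3314  0.002 ]
 [-0.002  -0.0003 -1.    ]]
near rim L 290 200 [ 0.5905  0.0744  0.0876  0.5892  0.0747  0.0834  0.6093  0.0823 -0.0008]
near rim R 370 195 [ 0.6    -0.1185  0.0875  0.5988 -0.1188  0.0831  0.6194 -0.1262 -0.0004]
far rim L 286 169 [0.6991 0.0931 0.0002 0.6961 0.093  0.0008 0.6935 0.093  0.0004]
far rim R 369 164 [ 0.7072 -0.1257  0.0066  0.7048 -0.1257  0.0055  0.7026 -0.1258  0.004 ]
div near 328 197 [ 0.5992 -0.0172  0.0781  0.5951 -0.0172  0.0841  0.5936 -0.0171  0.0804]
div far 329 177 [ 0.6657 -0.0202  0.0295  0.6639 -0.0202  0.027   0.6605 -0.0201  0.0291]
cap 350 190 [ 0.6044 -0.0692  0.1177  0.6027 -0.0693  0.1153  0.6004 -0.0692  0.1147]
cap2 350 188 [ 0.6082 -0.0691  0.1214  0.607  -0.0693  0.1171  0.6044 -0.0692  0.1177]
```

step_arm(
  targets=[-0.232, -0.302, 0.03, 0.281, -0.232, -0.302, 0.03, 0.281, -0.232, -0.302, 0.03, 0.281, -0.232, -0.302, 0.03, 0.281, -0.232, -0.302, 0.03, 0.281, -0.232, -0.302, 0.03, 0.281, -0.232, -0.302, 0.03, 0.281, -0.232, -0.302, 0.03, 0.281, -0.232, -0.302, 0.03, 0.281, -0.232, -0.302, 0.03, 0.281, -0.232, -0.302, 0.03, 0.281],
  grip=0,
)

```text
t: 2.62
tool_pos: [0.4161, -0.2686, 0.2011]
tool_rot: [-2.289, 2.152, 0.0]
contact_force: [0.0, -0.3, 0.5]
opening: 0.0002
```

Run:
```python
from h import *
from station import monitor, imaging
import cv2
np.set_printoptions(precision=4,suppress=True)
p=imaging.get_image("wrist"); pickle.dump(p,open("w1.pkl","wb")); cv2.imwrite("pics/w1.png",p["color"][:,:,::-1])
print(p["R"],p["t"],-np.array(p["R"]).T@p["t"],p["fov_y"])
for o,z in [("stop_face",.034),("push_face",.022),("pointer",.0365)]:
    for d in imaging.mark_of(o,p)[:2]: print(o,d["uv"],d["score"],atz(p,d["uv"],z))
print(monitor.get_obs()["t"])
```

```text
[[ 0.0615 -0.9981 -0.0003]
 [-0.9545 -0.059   0.2922]
 [-0.2917 -0.0177 -0.9564]] [-0.2939  0.353   0.4671] [ 0.4913 -0.2643  0.3435] 66.56442384972547
push_face [285.2, 202.4] 0.95 [ 0.4212 -0.2378  0.022 ]
pointer [466.9, 226.7] 0.7 [ 0.4125 -0.3979  0.0365]
pointer [105.2, 167.1] 0.61 [ 0.445  -0.0886  0.0365]
2.8167
```

View pics/w1.png

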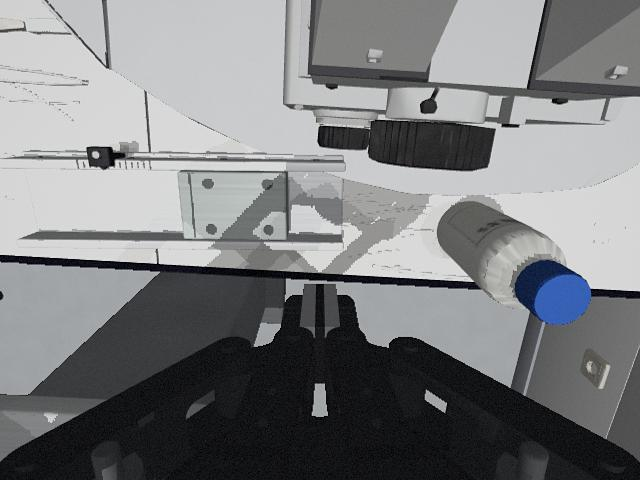

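Run:
```python
from h import *
from station import monitor
np.set_printoptions(precision=4,suppress=True)
print(monitor.get_obs()["q"])
p=pickle.load(open("top0.pkl","rb")); P=cloud(p)
for y in np.arange(-.30,-.22,.01):
  for x in (.48,.5,.52,.54,.56):
    m=(abs(P[...,1]-y)<.006)&(abs(P[...,0]-x)<.01)
    s=P[m]
    print(round(y,2),x,s[:,2].max().round(3) if len(s) else None,end=" | ")
  print()
w=pickle.load(open("w1.pkl","rb"));P=cloud(w)
for n,uv,z in [("front T",(180,172),.035),("front B",(184,240),.035),("back T",(287,172),.035),("back B",(287,236),.035),("ptr tip",(100,167),.0365)]:
    print(n,atz(w,uv,z),P[uv[1],uv[0]])
```

```text
[-0.7305 -0.2441  1.9394 -0.0005  1.4459  0.7854]
-0.3 0.48 0.137 | -0.3 0.5 0.136 | -0.3 0.52 0.193 | -0.3 0.54 0.233 | -0.3 0.56 0.246 | 
-0.29 0.48 0.074 | -0.29 0.5 0.112 | -0.29 0.52 0.195 | -0.29 0.54 0.234 | -0.29 0.56 0.243 | 
-0.28 0.48 0.072 | -0.28 0.5 0.112 | -0.28 0.52 0.195 | -0.28 0.54 0.234 | -0.28 0.56 0.273 | 
-0.27 0.48 0.07 | -0.27 0.5 0.113 | -0.27 0.52 0.191 | -0.27 0.54 0.235 | -0.27 0.56 0.275 | 
-0.26 0.48 0.058 | -0.26 0.5 0.116 | -0.26 0.52 0.19 | -0.26 0.54 0.23 | -0.26 0.56 0.242 | 
-0.25 0.48 0.012 | -0.25 0.5 0.113 | -0.25 0.52 0.122 | -0.25 0.54 0.13 | -0.25 0.56 0.243 | 
-0.24 0.48 0.012 | -0.24 0.5 0.11 | -0.24 0.52 0.11 | -0.24 0.54 0.108 | -0.24 0.56 0.243 | 
-0.23 0.48 0.009 | -0.23 0.5 0.008 | -0.23 0.52 0.008 | -0.23 0.54 0.008 | -0.23 0.56 0.243 | 
front T [ 0.4445 -0.1499  0.035 ] [ 0.4443 -0.1494  0.0336]
front B [ 0.3845 -0.1505  0.035 ] [ 0.3839 -0.1498  0.0333]
back T [ 0.4501 -0.2395  0.035 ] [ 0.4478 -0.2381  0.0177]
back B [ 0.3939 -0.2415  0.035 ] [ 0.3923 -0.2411  0.0298]
ptr tip [ 0.4448 -0.0843  0.0365] [ 0.4454 -0.0865  0.0402]
```

step_arm(
  targets=[0, 0, 0, -1.49, 0, 0, 0, -1.49, 0, 0, 0, -1.49, 0, 0, 0, -1.49, 0, 0, 0, -1.49, 0, 0, 0, -1.49, 0, 0, 0, -1.49, 0, 0, 0, -1.49, 0, 0, 0, -1.49, 0, 0, 0, -1.49, 0, 0, 0, -1.49, 0, 0, 0, -1.49],
)

```text
t: 3.82
tool_pos: [0.4139, -0.2737, 0.2017]
tool_rot: [3.14, -0.036, 0.0]
contact_force: [0.7, -1.1, 0.1]
opening: 0.0002
```

step_arm(
  targets=[0, 0, 0, -1.49, 0, 0, 0, -1.49, 0, 0, 0, -1.49, 0, 0, 0, -1.49, 0, 0, 0, -1.49, 0, 0, 0, -1.49, 0, 0, 0, -1.49, 0, 0, 0, -1.49, 0, 0, 0, -1.49, 0, 0, 0, -1.49, 0, 0, 0, -1.49, 0, 0, 0, -1.49],
)

```text
t: 4.82
tool_pos: [0.413, -0.2754, 0.2019]
tool_rot: [2.33, 2.106, -0.001]
contact_force: [-0.6, -0.5, -0.2]
opening: -0.0002
```

step_arm(
  targets=[0.014, 0.005, 0.0, -0.159, 0.014, 0.005, 0.0, -0.159, 0.014, 0.005, 0.04, -0.159, 0.014, 0.005, 0.08, -0.159, 0.014, 0.005, 0.12, -0.159, 0.014, 0.005, 0.12, -0.159, 0.014, 0.005, 0.12, -0.159],
)

```text
t: 5.4
tool_pos: [0.4173, -0.262, 0.08]
tool_rot: [-2.155, -2.279, 0.002]
contact_force: [-0.5, 0.3, 0.7]
opening: -0.0001
```

step_arm(
  targets=[0.0, 0.001, 0.03, 0, 0.0, 0.001, 0.05, 0, 0.0, 0.001, 0.063, 0, 0.0, 0.001, 0.063, 0, 0, 0.001, 0.063, 0],
)

```text
t: 5.82
tool_pos: [0.4194, -0.2636, 0.0196]
tool_rot: [-2.158, -2.281, 0.002]
contact_force: [0.6, -1.0, 0.2]
opening: 0.0
```

```bash
cat > m.py <<'E'
import sys
from h import *
from station import monitor, imaging
import cv2
np.set_printoptions(precision=4,suppress=True)
n=sys.argv[1]
g=np.array([-.057,.998,0])
for cam in sys.argv[2].split(","):
    p=imaging.get_image(cam); pickle.dump(p,open(f"{n}_{cam}.pkl","wb")); cv2.imwrite(f"pics/{n}_{cam}.png",p["color"][:,:,::-1])
    for o,z in [("stop_face",.034),("push_face",.022),("pointer",.0365)]:
        for d in imaging.mark_of(o,p)[:2]:
            X=atz(p,d["uv"],z); print(cam,o,d["uv"],round(d["score"],2),X, "along",round(X@g,4))
print(monitor.get_obs()["t"],monitor.get_obs()["tool_pos"],monitor.get_obs()["contact_force"])
E
python3 m.py a wrist,top
```

```text
wrist stop_face [613.2, 325.7] 0.63 [ 0.4163 -0.1475  0.034 ] along -0.171
wrist push_face [375.2, 306.0] 0.93 [ 0.4192 -0.2401  0.022 ] along -0.2635
top stop_face [385.2, 271.5] 0.89 [ 0.4182 -0.1545  0.034 ] along -0.178
top push_face [416.5, 270.5] 0.79 [ 0.4209 -0.2333  0.022 ] along -0.2568
top push_face [161.7, 292.8] 0.55 [0.3744 0.3959 0.022 ] along 0.3738
top pointer [307.6, 178.5] 0.74 [0.6577 0.0343 0.0365] along -0.0032
top pointer [358.2, 263.5] 0.58 [ 0.4385 -0.0888  0.0365] along -0.1136
6.2167 [ 0.4184 -0.2622  0.0177] [ 0.2667  0.916  -0.5355]
```

View pics/a_wrist.png

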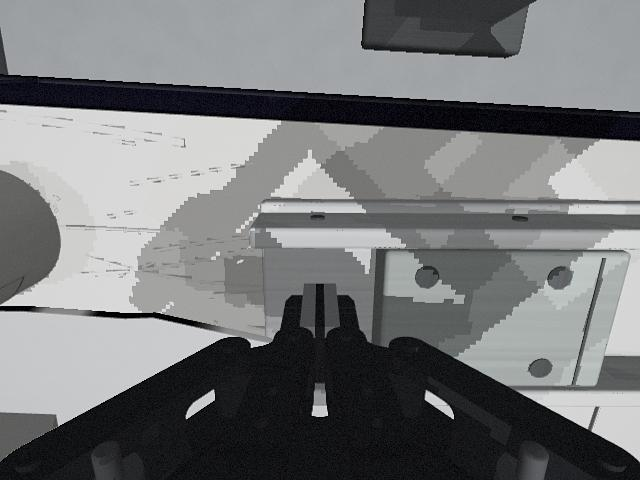

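step_arm(
  targets=[0.004, 0, 0, 0, 0.008, 0, 0, 0, 0.012, 0, 0, 0, 0.016, 0, 0, 0, 0.02, 0, 0, 0, 0.024, 0, 0, 0, 0.028, 0, 0, 0, 0.032, 0, 0, 0, 0.036, 0, 0, 0, 0.04, 0, 0, 0, 0.044, 0, 0, 0, 0.044, 0, 0, 0],
)

```text
t: 7.22
tool_pos: [0.4163, -0.2188, 0.018]
tool_rot: [-2.157, -2.284, 0.004]
contact_force: [0.4, -4.3, -2.7]
opening: -0.0
```

```bash
python3 m.py b wrist,top;  python3 - <<'E'
import cv2
a=cv2.imread("pics/b_top.png")[230:310,300:450]; cv2.imwrite("pics/b_topc.png",cv2.resize(a,None,fx=5,fy=5,interpolation=cv2.INTER_CUBIC))
E
```

```text
wrist stop_face [589.8, 327.8] 0.59 [ 0.4136 -0.1131  0.034 ] along -0.1365
wrist push_face [350.4, 309.5] 0.92 [ 0.4175 -0.2058  0.022 ] along -0.2292
wrist pointer [635.6, 398.6] 0.86 [ 0.4435 -0.0877  0.0365] along -0.1128
top stop_face [371.1, 270.9] 0.7 [ 0.4201 -0.12    0.034 ] along -0.1437
top stop_face [328.8, 181.8] 0.38 [ 0.6489 -0.0195  0.034 ] along -0.0564
7.6167 [ 0.4163 -0.2187  0.018 ] [ 0.8983 -5.5799 -2.4142]
```

View pics/b_topc.png

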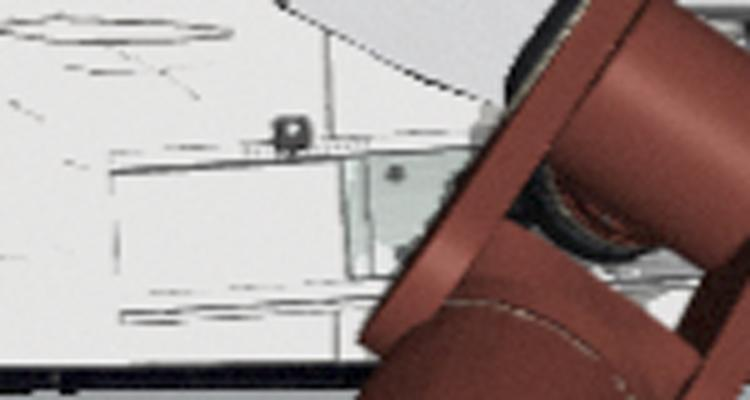

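View pics/b_wrist.png

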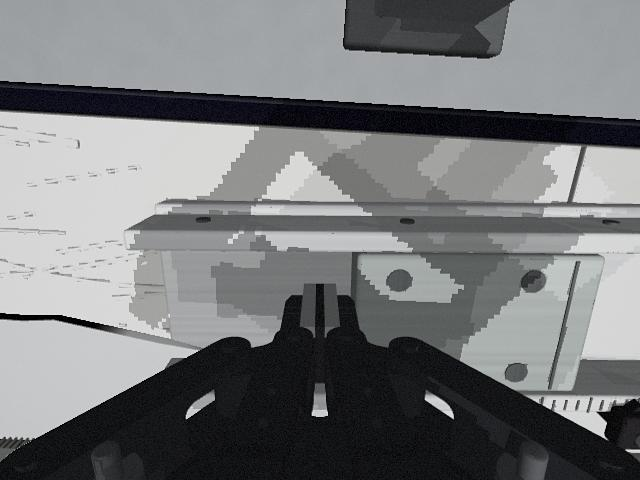

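step_arm(
  targets=[0.004, 0, 0, 0, 0.008, 0, 0, 0, 0.012, 0, 0, 0, 0.015, 0, 0, 0, 0.018, 0, 0, 0, 0.02, 0, 0, 0, 0.02, 0, 0, 0],
)

```text
t: 8.2
tool_pos: [0.4153, -0.1991, 0.0181]
tool_rot: [-2.157, -2.283, 0.004]
contact_force: [0.8, -4.3, -2.5]
opening: -0.0
```

```bash
python3 m.py c wrist,top;  python3 - <<'E'
import cv2
a=cv2.imread("pics/c_top.png")[230:310,300:450]; cv2.imwrite("pics/c_topc.png",cv2.resize(a,None,fx=5,fy=5,interpolation=cv2.INTER_CUBIC))
a=cv2.imread("pics/c_wrist.png")[220:470,440:640]; cv2.imwrite("pics/c_wristc.png",cv2.resize(a,None,fx=2.4,fy=2.4,interpolation=cv2.INTER_CUBIC))
E
```

```text
wrist stop_face [587.7, 327.9] 0.67 [ 0.4128 -0.0942  0.034 ] along -0.1175
wrist push_face [350.9, 312.2] 0.78 [ 0.4178 -0.1858  0.022 ] along -0.2093
wrist pointer [586.6, 395.9] 0.74 [ 0.4425 -0.0884  0.0365] along -0.1134
top stop_face [363.0, 273.4] 0.9 [ 0.4143 -0.1001  0.034 ] along -0.1235
top stop_face [328.0, 179.2] 0.39 [ 0.6558 -0.0176  0.034 ] along -0.0549
top push_face [322.2, 238.2] 0.63 [ 0.5054 -0.0009  0.022 ] along -0.0297
top push_face [394.2, 271.7] 0.6 [ 0.4187 -0.1781  0.022 ] along -0.2016
top pointer [358.5, 262.6] 0.48 [ 0.4407 -0.0896  0.0365] along -0.1145
top pointer [323.1, 235.4] 0.38 [ 0.5098 -0.0035  0.0365] along -0.0326
8.6 [ 0.4153 -0.1991  0.0181] [ 1.0099 -5.8834 -1.8866]
```

View pics/c_topc.png

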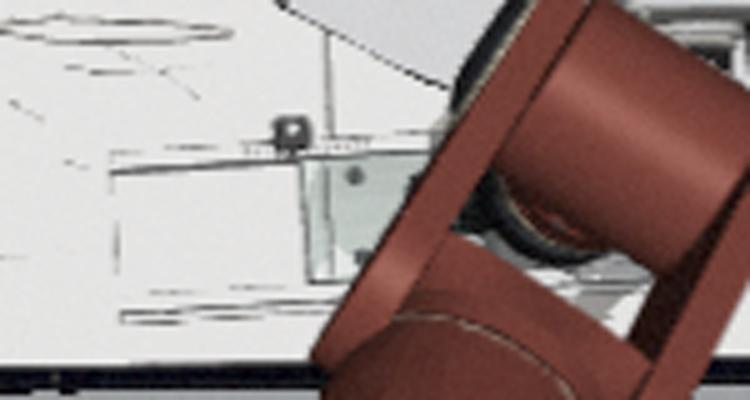

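View pics/c_wristc.png

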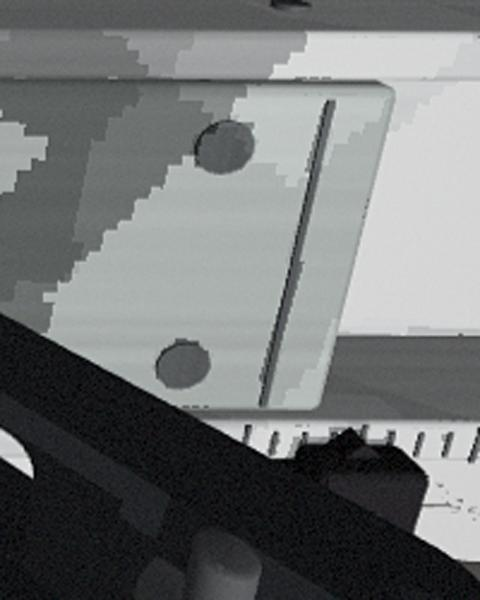

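Run:
```python
from h import *
p=pickle.load(open("c_wrist.pkl","rb")); g=np.array([-.057,.998,0])
for n,c,z in [("f1",(394,100),.035),("f2",(323,400),.035),("tip",(350,428),.0365)]:
    uv=(440+c[0]/2.4,220+c[1]/2.4); X=atz(p,uv,z); print(n,X,X@g)
```

```text
f1 [ 0.38478147 -0.09640436  0.035     ] -0.11814409592692483
f2 [ 0.43946365 -0.09310736  0.035     ] -0.11797057610199642
tip [ 0.44367416 -0.0883541   0.0365    ] -0.11346681751707964
```

step_arm(
  targets=[0.002, 0, 0, 0, 0.004, 0, 0, 0, 0.004, 0, 0, 0],
)

```text
t: 8.85
tool_pos: [0.4151, -0.1954, 0.0181]
tool_rot: [-2.158, -2.283, 0.004]
contact_force: [1.0, -5.3, -3.0]
opening: -0.0001
```

```bash
python3 m.py d wrist;  python3 - <<'E'
import cv2
a=cv2.imread("pics/d_wrist.png")[220:470,440:640]; cv2.imwrite("pics/d_wristc.png",cv2.resize(a,None,fx=2.4,fy=2.4,interpolation=cv2.INTER_CUBIC))
E
```

```text
wrist stop_face [587.1, 325.9] 0.57 [ 0.4118 -0.091   0.034 ] along -0.1143
wrist push_face [352.2, 309.2] 0.7 [ 0.4162 -0.1817  0.022 ] along -0.2051
wrist pointer [578.2, 395.4] 0.85 [ 0.4422 -0.0882  0.0365] along -0.1133
9.05 [ 0.4151 -0.1954  0.0181] [ 0.8167 -4.7373 -2.6909]
```

View pics/d_wristc.png

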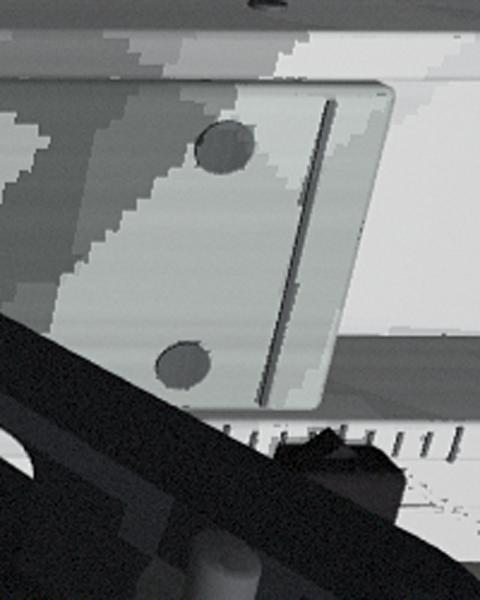

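step_arm(
  targets=[-0.007, 0, 0, 0, -0.007, 0, -0.02, 0, -0.007, 0, -0.06, 0, -0.007, 0, -0.1, 0, -0.007, 0, -0.14, 0, -0.007, 0, -0.18, 0, -0.007, 0, -0.22, 0, -0.007, 0, -0.22, 0],
  grip=0.06,
)

```text
t: 9.72
tool_pos: [0.4192, -0.2039, 0.2481]
tool_rot: [2.148, 2.274, 0.001]
contact_force: [1.6, -1.2, 0.9]
opening: 0.06
```

step_arm(
  targets=[0.125, 0.163, 0, 0, 0.125, 0.163, 0, 0, 0.125, 0.163, 0, 0, 0.125, 0.163, 0, 0, 0.125, 0.163, 0, 0, 0.125, 0.163, 0, 0, 0.125, 0.163, 0, 0, 0.125, 0.163, 0, 0],
)

```text
t: 10.38
tool_pos: [0.5743, -0.0696, 0.2476]
tool_rot: [2.149, 2.276, -0.0]
contact_force: [-0.6, -1.3, -0.3]
opening: 0.0602
```

```bash
python3 m.py e wrist,top;  python3 - <<'E'
import cv2
a=cv2.imread("pics/e_top.png")[230:310,300:450]; cv2.imwrite("pics/e_topc.png",cv2.resize(a,None,fx=5,fy=5,interpolation=cv2.INTER_CUBIC))
E
```

```text
wrist stop_face [312.8, 9.8] 0.9 [ 0.4106 -0.0866  0.034 ] along -0.1098
wrist push_face [209.4, 12.7] 0.61 [ 0.4149 -0.1785  0.022 ] along -0.2018
wrist pointer [310.8, 50.0] 0.67 [ 0.4421 -0.0866  0.0365] along -0.1117
top stop_face [359.4, 273.9] 0.83 [ 0.4132 -0.0912  0.034 ] along -0.1146
10.7833 [ 0.5745 -0.0704  0.2488] [0.1721 0.7002 0.7816]
```

View pics/e_topc.png

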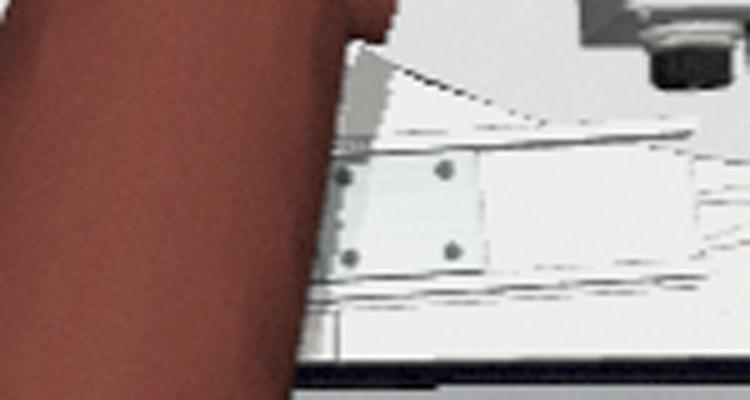

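View pics/e_wrist.png

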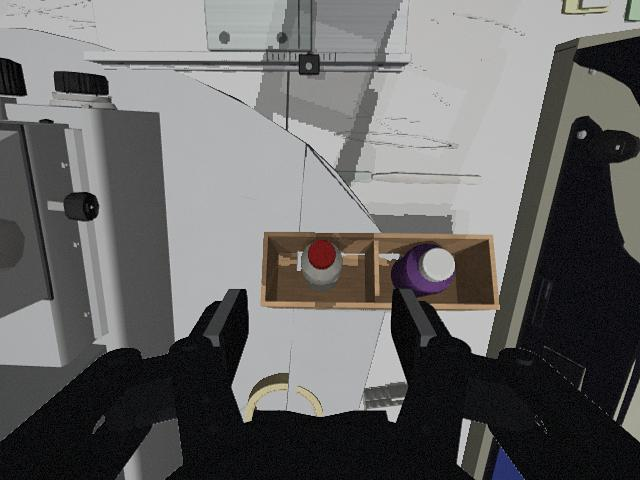

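The wrist view shows the carton rim spanning about (262–498, 233–308), the red cap at (321, 254), and the slide's groove and front edge near u≈300–312, with the pointer at u≈309. Next I'll measure the bottle and check the stop.

Run:
```python
from h import *
import cv2
np.set_printoptions(precision=4,suppress=True)
p=pickle.load(open("e_wrist.pkl","rb")); P=cloud(p); c=p["color"].astype(int)
m=(c[...,0]>120)&(c[...,1]<60)&(c[...,2]<60)
n,l,s,ce=cv2.connectedComponentsWithStats(m.astype(np.uint8)); i=1+s[1:,4].argmax(); m=l==i
print(s[i],ce[i]); Q=P[m]; print("cap",np.nanmin(Q,0),np.nanmax(Q,0),np.nanmedian(Q,0))
# neighbor: bottle all points (region u 296..346, v 232..290)
B=P[228:292,292:350].reshape(-1,3)
a=np.array([-.5*np.cos(.05),-.5*np.sin(.05)*1,.866])  # lean along carton -x (yaw ~.05)
a=np.array([-.5*.9987,-.5*.05,.866])
# fit cylinder axis: search base pt
from scipy.optimize import least_squares
sel=B[(B[:,2]>.06)]
colr=c[228:292,292:350].reshape(-1,3)[B[:,2]>.06]
grey=(colr.max(1)-colr.min(1)<30)&(colr.mean(1)>70)
S=sel[grey]; print("body pts",len(S),np.nanmin(S,0),np.nanmax(S,0))
# cap points top plane
for r in range(236,292,4): print(r,P[r,[312,321,330]].round(4).tolist())
for n_,uv in [("rim near L",(264,236)),("rim near R",(495,238)),("rim far L",(263,305)),("rim far R",(497,306)),("div near",(377,236)),("div far",(380,307))]:
    print(n_,P[uv[1],uv[0]])
a_=cv2.imread("pics/e_wrist.png")[0:90,180:430]; cv2.imwrite("pics/e_wc.png",cv2.resize(a_,None,fx=3.2,fy=3.2,interpolation=cv2.INTER_CUBIC))
a_=cv2.imread("pics/e_wrist.png")[220:320,250:400]; cv2.imwrite("pics/e_wb.png",cv2.resize(a_,None,fx=5,fy=5,interpolation=cv2.INTER_CUBIC))
```

```text
Traceback (most recent call last):
ValueError: attempt to get argmax of an empty sequence
```

Run:
```python
from h import *
import cv2
np.set_printoptions(precision=4,suppress=True)
p=pickle.load(open("e_wrist.pkl","rb")); P=cloud(p); c=p["color"].astype(int)
print(c[254,321], c[252:258,321].tolist())
m=(c[...,0]>90)&(c[...,0]-c[...,1]>70)&(c[...,1]<70); m[:, :290]=0; m[:,350:]=0; m[:225]=0; m[295:]=0
v,u=np.nonzero(m); print(len(v),u.min(),u.max(),v.min(),v.max(),u.mean(),v.mean()); Q=P[m]; print("cap",np.nanmin(Q,0),np.nanmax(Q,0),np.nanmedian(Q,0))
for r in range(236,292,4): print(r,P[r,[312,321,330]].round(4).tolist())
for n_,uv in [("rim near L",(264,236)),("rim near R",(495,238)),("rim far L",(263,305)),("rim far R",(497,306)),("div near",(377,236)),("div far",(380,307))]:
    print(n_,P[uv[1],uv[0]])
a_=cv2.imread("pics/e_wrist.png")[0:90,180:430]; cv2.imwrite("pics/e_wc.png",cv2.resize(a_,None,fx=3.2,fy=3.2,interpolation=cv2.INTER_CUBIC))
a_=cv2.imread("pics/e_wrist.png")[220:320,250:400]; cv2.imwrite("pics/e_wb.png",cv2.resize(a_,None,fx=5,fy=5,interpolation=cv2.INTER_CUBIC))
```

```text
[104  22  21] [[105, 24, 23], [105, 28, 26], [104, 22, 21], [108, 22, 23], [108, 19, 23], [103, 17, 20]]
537 309 334 240 266 321.32774674115456 253.0465549348231
cap [ 0.5927 -0.0778  0.1064] [ 0.6105 -0.0575  0.1204] [ 0.6016 -0.0677  0.1139]
236 [[0.5966, -0.0763, 0.0862], [0.5961, -0.0684, 0.0862], [0.5957, -0.0606, 0.0859]]
240 [[0.6047, -0.0762, 0.0726], [0.5931, -0.0685, 0.1064], [0.6034, -0.0599, 0.0735]]
244 [[nan, nan, nan], [0.5957, -0.0684, 0.1089], [0.595, -0.0611, 0.1097]]
248 [[0.5987, -0.0755, 0.1113], [0.5983, -0.0682, 0.111], [0.5979, -0.061, 0.1112]]
252 [[0.6013, -0.0753, 0.1136], [0.6005, -0.0681, 0.1145], [0.6002, -0.0609, 0.1141]]
256 [[0.6038, -0.0751, 0.116], [0.6038, -0.0679, 0.1148], [0.6038, -0.0606, 0.1138]]
260 [[0.607, -0.0749, 0.1166], [0.6067, -0.0677, 0.1162], [0.6064, -0.0605, 0.1157]]
264 [[0.6126, -0.0747, 0.1112], [0.6091, -0.0675, 0.1188], [0.6091, -0.0603, 0.1175]]
268 [[0.6203, -0.0746, 0.1013], [0.6153, -0.0672, 0.1121], [0.6195, -0.0593, 0.1009]]
272 [[0.6243, -0.0744, 0.1004], [0.6227, -0.0668, 0.1029], [0.6235, -0.059, 0.1001]]
276 [[0.6283, -0.0743, 0.0997], [0.6264, -0.0666, 0.1029], [0.6277, -0.0588, 0.0991]]
280 [[0.6339, -0.0741, 0.0958], [0.6318, -0.0663, 0.0993], [0.6337, -0.0583, 0.0941]]
284 [[0.6493, -0.074, 0.071], [0.6422, -0.0657, 0.0851], [0.6484, -0.0568, 0.0707]]
288 [[0.6673, -0.0738, 0.0423], [0.6582, -0.0649, 0.06], [0.6664, -0.0551, 0.0419]]
rim near L [ 0.5988 -0.1179  0.0871]
rim near R [ 0.6144  0.1272 -0.0012]
rim far L [ 0.6509 -0.114   0.114 ]
rim far R [0.6391 0.081  0.1154]
div near [ 0.5933 -0.0198  0.0856]
div far [ 0.6456 -0.0162  0.1162]
```

View pics/e_wc.png

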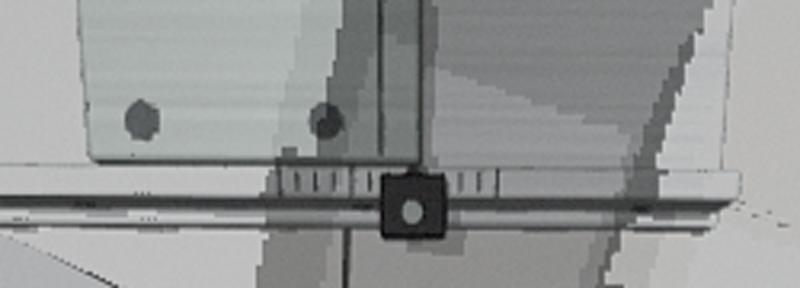

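View pics/e_wb.png

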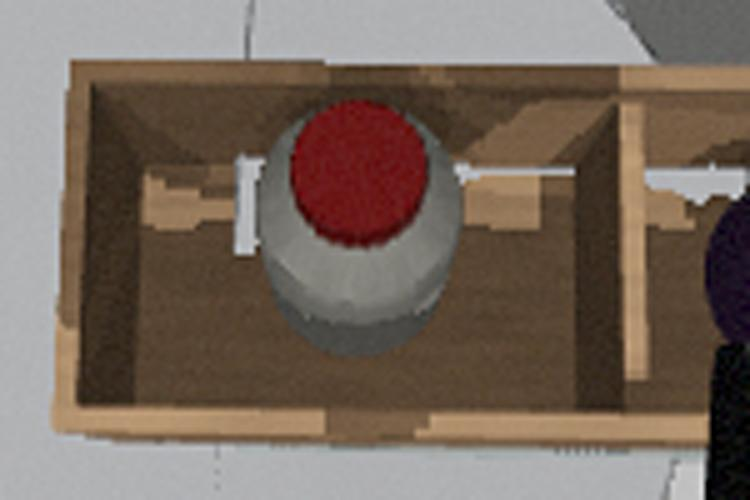

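step_arm(
  targets=[0.001, 0.03, 0.03, 0, 0.001, 0.047, 0.06, 0, 0.001, 0.047, 0.09, 0, 0.001, 0.047, 0.115, 0, 0.001, 0.047, 0.115, 0, 0.001, 0.047, 0.115, 0],
  grip=0.052,
)

```text
t: 11.28
tool_pos: [0.6213, -0.0676, 0.1327]
tool_rot: [2.152, 2.275, -0.001]
contact_force: [0.0, 0.2, 0.6]
opening: 0.0522
```

```bash
python3 m.py f wrist
```

```text
wrist stop_face [433.6, 79.7] 0.64 [ 0.5198 -0.0048  0.034 ] along -0.0344
11.4833 [ 0.6242 -0.0682  0.1375] [-0.0813  0.0462  0.6282]
```

View pics/f_wrist.png

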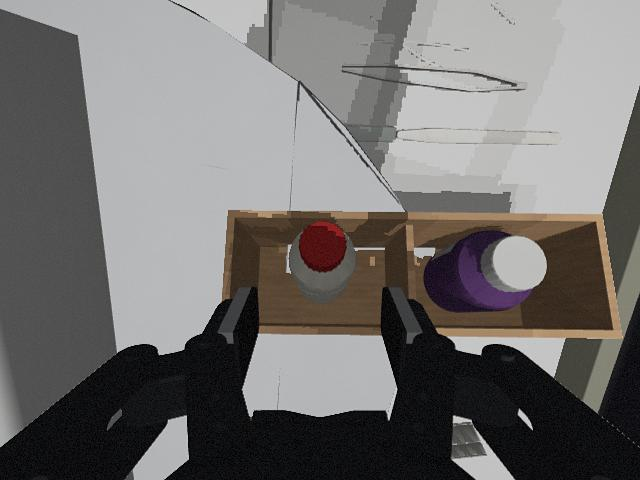

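step_arm(
  targets=[0.001, -0.003, 0.015, 0, 0.001, -0.003, 0.03, 0, 0.001, -0.003, 0.045, 0, 0.001, -0.003, 0.058, 0, 0.001, -0.003, 0.066, 0, 0.001, -0.003, 0.066, 0, 0.001, -0.003, 0.066, 0],
)

```text
t: 12.07
tool_pos: [0.6223, -0.068, 0.0717]
tool_rot: [2.146, 2.269, 0.006]
contact_force: [-0.1, 0.2, 0.5]
opening: 0.052
```

step_arm(
  targets=[0, 0, 0, 0, 0, 0, 0, 0, 0, 0, 0, 0, 0, 0, 0, 0, 0, 0, 0, 0, 0, 0, 0, 0],
  grip=0.025,
  force=30,
)

```text
t: 12.57
tool_pos: [0.6232, -0.0682, 0.0731]
tool_rot: [2.145, 2.268, 0.007]
contact_force: [-1.3, 1.1, 5.4]
opening: 0.037
```

```bash
python3 m.py g wrist
```

```text
12.7667 [ 0.6232 -0.0682  0.0731] [0.0935 0.7585 5.5959]
```

View pics/g_wrist.png

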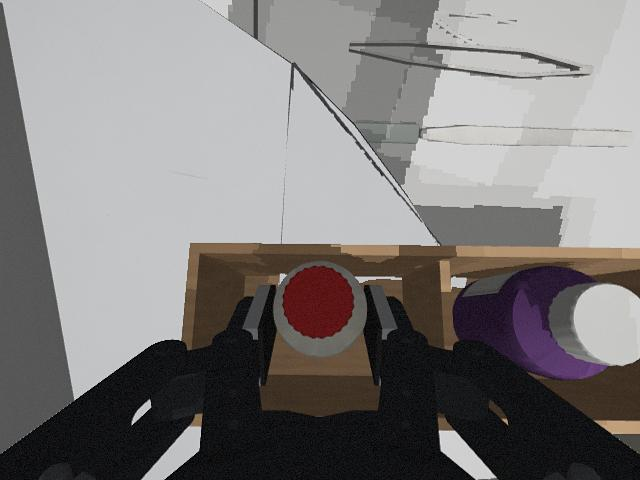

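step_arm(
  targets=[0, 0.001, -0.004, 0, 0, -0.003, -0.013, 0, 0, -0.01, -0.025, 0, 0, -0.017, -0.037, 0, 0, -0.024, -0.049, 0, 0, -0.031, -0.061, 0, 0, -0.038, -0.073, 0, 0, -0.046, -0.087, 0, 0, -0.054, -0.101, 0, 0, -0.06, -0.115, 0, 0, -0.06, -0.125, 0, 0, -0.06, -0.125, 0],
)

```text
t: 13.77
tool_pos: [0.5621, -0.0706, 0.2001]
tool_rot: [2.142, 2.265, 0.011]
contact_force: [2.0, 0.1, -0.9]
opening: 0.0368
```

```bash
python3 m.py h wrist,scene
python3 - <<'E'
import cv2
a=cv2.imread("pics/h_scene.png")[130:330,240:460]; cv2.imwrite("pics/h_sc.png",cv2.resize(a,None,fx=3,fy=3,interpolation=cv2.INTER_CUBIC))
E
```

```text
wrist push_face [189.9, 10.0] 0.67 [ 0.4155 -0.1807  0.022 ] along -0.204
wrist pointer [308.0, 51.5] 0.82 [ 0.4415 -0.0882  0.0365] along -0.1131
scene stop_face [365.2, 257.1] 0.57 [ 0.405 -0.071  0.034] along -0.0939
scene stop_face [323.6, 263.7] 0.44 [0.4543 0.0473 0.034 ] along 0.0213
scene push_face [322.2, 201.2] 0.72 [ 0.8478 -0.2881  0.022 ] along -0.3359
scene push_face [390.0, 248.5] 0.62 [ 0.4091 -0.1859  0.022 ] along -0.2089
scene pointer [357.0, 249.4] 0.42 [ 0.4518 -0.0837  0.0365] along -0.1093
14.1667 [ 0.5608 -0.0701  0.196 ] [-0.3601  0.0897 -0.9541]
```

View pics/h_sc.png

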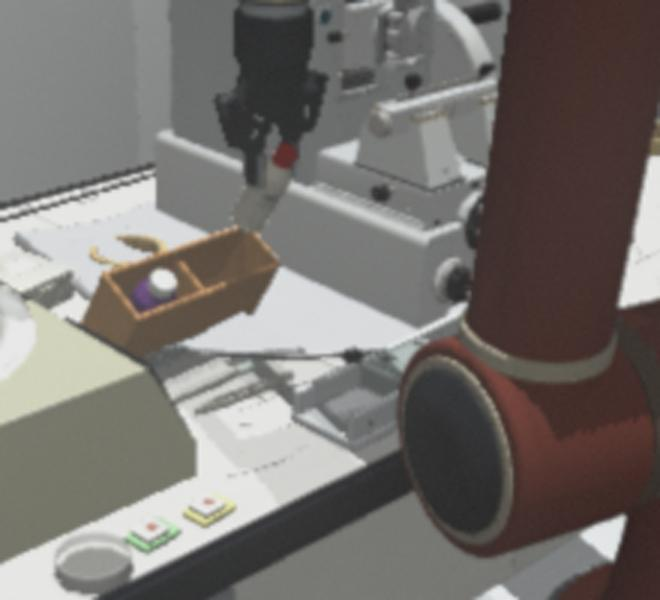

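View pics/h_wrist.png

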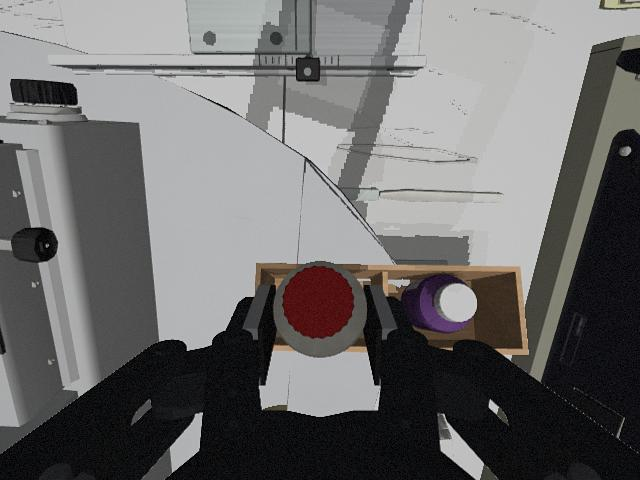

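Run:
```python
import cv2
for n in "eh":
    a=cv2.imread(f"pics/{n}_wrist.png")[0:90,260:360]; cv2.imwrite(f"pics/{n}_z.png",cv2.resize(a,None,fx=6,fy=6,interpolation=cv2.INTER_CUBIC))
```

```text
(no output)
```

View pics/e_z.png

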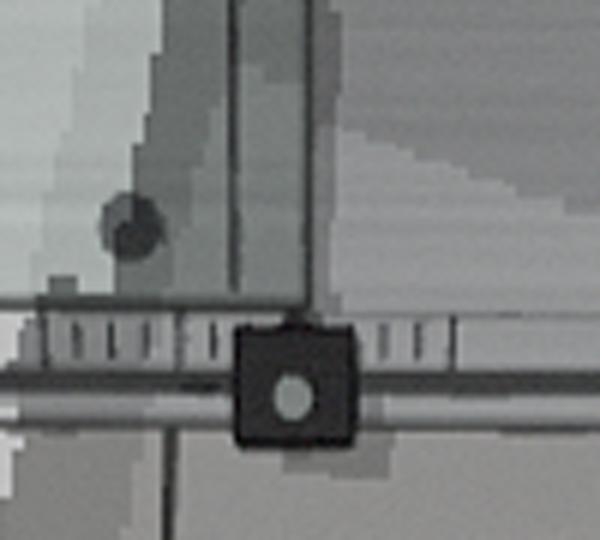

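View pics/h_z.png

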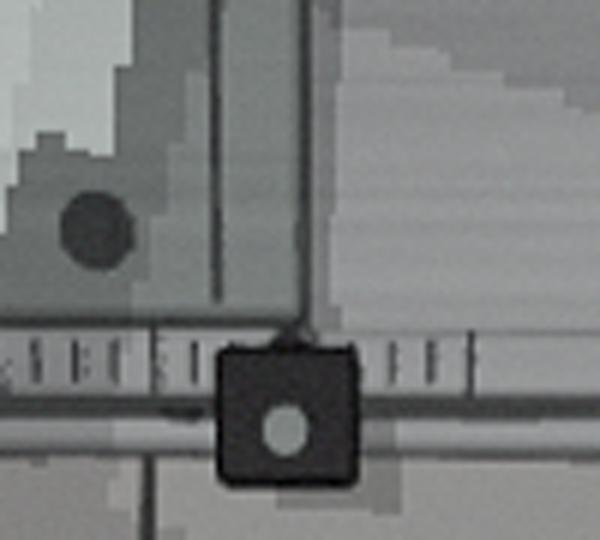

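Run:
```python
from h import *
np.set_printoptions(precision=4,suppress=True)
T={"g":np.array([.6232,-.0682,.0731]),"h":np.array([.5608,-.0701,.196])}
for n in "gh":
    p=pickle.load(open(f"{n}_wrist.pkl","rb")); P=cloud(p); c=p["color"].astype(int)
    m=(c[...,0]-c[...,1]>60)&(c[...,1]<70); m[:255]=0;m[350:]=0;m[:,270:]&=True; m[:,:275]=0;m[:,368:]=0
    v,u=np.nonzero(m); 
    Q=P[m]; Q=Q[~np.isnan(Q[:,0])]
    mu=np.median(Q,0); U,S,Vt=np.linalg.svd(Q-Q.mean(0),full_matrices=False); print(n,u.min(),u.max(),v.min(),v.max(),mu,"rel",mu-T[n],"normal",Vt[2],S/np.sqrt(len(Q)))
# scene h: bottle pixels
```

```text
g 283 352 266 337 [ 0.6016 -0.0697  0.1137] rel [-0.0216 -0.0015  0.0406] normal [ 0.5406  0.045  -0.8401] [0.0054 0.0053 0.0006]
h 284 352 267 337 [ 0.5405 -0.0719  0.2406] rel [-0.0203 -0.0018  0.0446] normal [ 0.5448  0.0384 -0.8377] [0.0053 0.0053 0.0006]
```

step_arm(
  targets=[0.002, -0.03, 0, 0, 0.004, -0.06, 0, 0, 0.006, -0.09, 0.01, 0, 0.008, -0.12, 0.025, 0, 0.01, -0.15, 0.04, 0, 0.012, -0.177, 0.05, 0, 0.012, -0.177, 0.055, 0, 0.012, -0.177, 0.055, 0],
)

```text
t: 14.83
tool_pos: [0.3824, -0.0681, 0.136]
tool_rot: [2.149, 2.27, 0.005]
contact_force: [0.2, 0.5, -0.8]
opening: 0.0373
```

```bash
python3 m.py i wrist,scene
python3 - <<'E'
import cv2
a=cv2.imread("pics/i_scene.png")[170:310,280:480]; cv2.imwrite("pics/i_sc.png",cv2.resize(a,None,fx=4,fy=4,interpolation=cv2.INTER_CUBIC))
E
```

```text
wrist stop_face [290.4, 269.1] 0.62 [ 0.4123 -0.0886  0.034 ] along -0.1119
wrist push_face [169.3, 261.3] 0.76 [ 0.4165 -0.1808  0.022 ] along -0.2042
scene stop_face [366.8, 256.6] 0.48 [ 0.4041 -0.0767  0.034 ] along -0.0996
scene push_face [359.7, 239.2] 0.44 [ 0.516  -0.1608  0.022 ] along -0.1899
scene push_face [321.8, 263.1] 0.4 [0.4764 0.0349 0.022 ] along 0.0077
scene pointer [356.6, 248.7] 0.54 [ 0.4558 -0.086   0.0365] along -0.1118
15.2333 [ 0.3851 -0.0687  0.1388] [-0.2222  0.0064 -1.072 ]
```

View pics/i_sc.png

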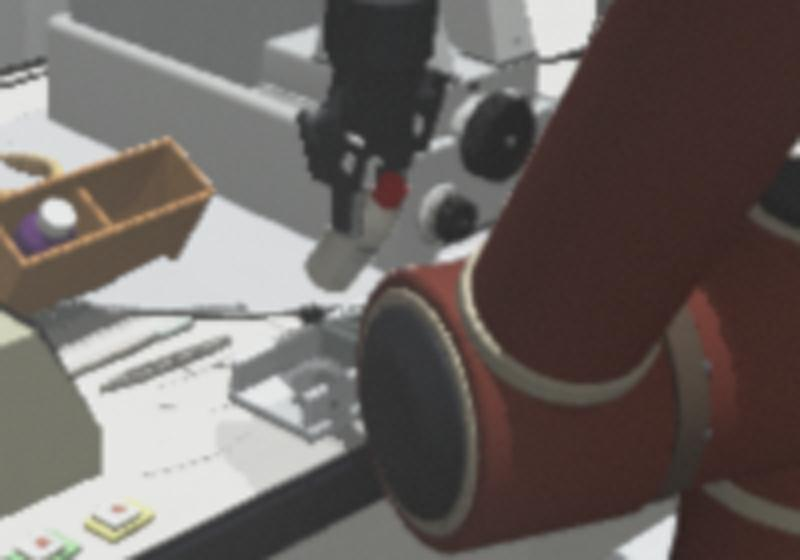

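View pics/i_wrist.png

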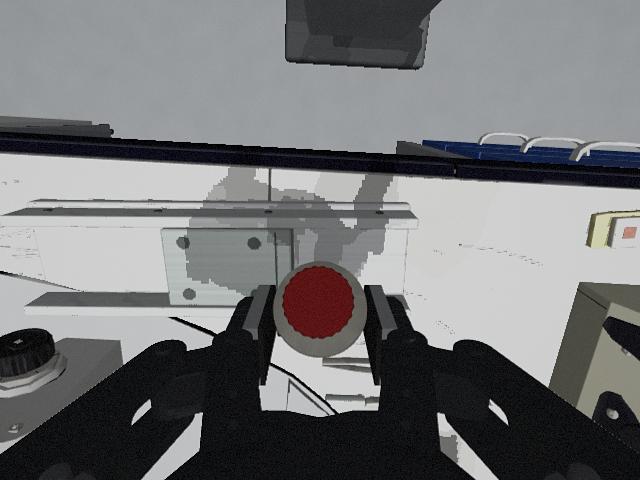

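step_arm(
  targets=[0.002, -0.001, 0.015, 0, 0.002, -0.001, 0.03, 0, 0.002, -0.001, 0.042, 0, 0.002, -0.001, 0.052, 0, 0.002, -0.001, 0.06, 0, 0.002, -0.001, 0.064, 0, 0.002, -0.001, 0.064, 0, 0.002, -0.001, 0.064, 0],
)

```text
t: 15.9
tool_pos: [0.3852, -0.0675, 0.075]
tool_rot: [2.145, 2.269, 0.007]
contact_force: [0.3, -0.5, -0.5]
opening: 0.0371
```

```bash
python3 m.py j wrist
```

```text
wrist push_face [127.8, 292.1] 0.71 [ 0.4148 -0.1801  0.022 ] along -0.2034
wrist push_face [200.5, 284.1] 0.41 [ 0.4069 -0.1368  0.022 ] along -0.1597
wrist pointer [281.2, 353.9] 0.76 [ 0.4413 -0.0871  0.0365] along -0.1121
16.1 [ 0.3856 -0.0676  0.0756] [ 0.3206 -0.366  -1.2071]
```

View pics/j_wrist.png

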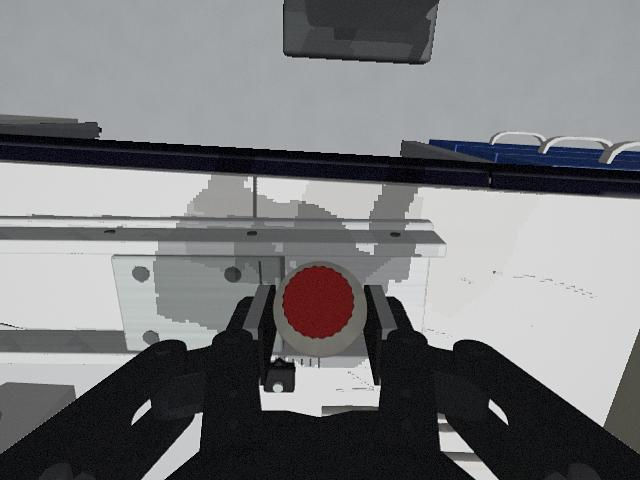

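step_arm(
  targets=[0, -0.001, 0.002, 0, 0, -0.001, 0.004, 0, 0, -0.001, 0.004, 0, 0, -0.001, 0.004, 0],
)

```text
t: 16.43
tool_pos: [0.3845, -0.0677, 0.0714]
tool_rot: [2.145, 2.268, 0.007]
contact_force: [-0.3, -0.4, -1.4]
opening: 0.037
```

step_arm(
  targets=[0, 0, 0.001, 0, 0, 0, 0.0015, 0, 0, 0, 0.0015, 0],
)

```text
t: 16.68
tool_pos: [0.3844, -0.0676, 0.0697]
tool_rot: [2.145, 2.268, 0.007]
contact_force: [0.3, 0.1, -1.5]
opening: 0.0373
```

step_arm(
  targets=[0, 0.003, 0, 0, 0, 0.006, 0, 0, 0, 0.009, -0.0005, 0, 0, 0.012, -0.0015, 0, 0, 0.015, -0.0025, 0, 0, 0.018, -0.003, 0, 0, 0.02, -0.003, 0, 0, 0.02, -0.003, 0],
  force=20,
)

```text
t: 17.35
tool_pos: [0.4033, -0.0666, 0.0724]
tool_rot: [2.146, 2.271, 0.002]
contact_force: [-4.7, -1.9, -1.3]
opening: 0.037
```

```bash
python3 m.py k wrist,scene
python3 - <<'E'
import cv2
a=cv2.imread("pics/k_scene.png")[170:310,280:480]; cv2.imwrite("pics/k_sc.png",cv2.resize(a,None,fx=4,fy=4,interpolation=cv2.INTER_CUBIC))
E
```

```text
wrist stop_face [281.5, 278.3] 0.73 [ 0.4114 -0.0871  0.034 ] along -0.1104
wrist push_face [120.0, 267.9] 0.66 [ 0.4162 -0.1807  0.022 ] along -0.204
wrist pointer [279.4, 331.9] 0.94 [ 0.4429 -0.0872  0.0365] along -0.1123
wrist pointer [317.9, 290.4] 0.55 [ 0.4161 -0.0672  0.0365] along -0.0908
scene pointer [294.5, 246.5] 0.75 [0.5887 0.0476 0.0365] along 0.014
scene pointer [378.6, 256.3] 0.18 [ 0.3798 -0.1009  0.0365] along -0.1224
17.75 [ 0.4038 -0.0665  0.0727] [-5.5855 -1.8631 -0.8045]
```

View pics/k_sc.png

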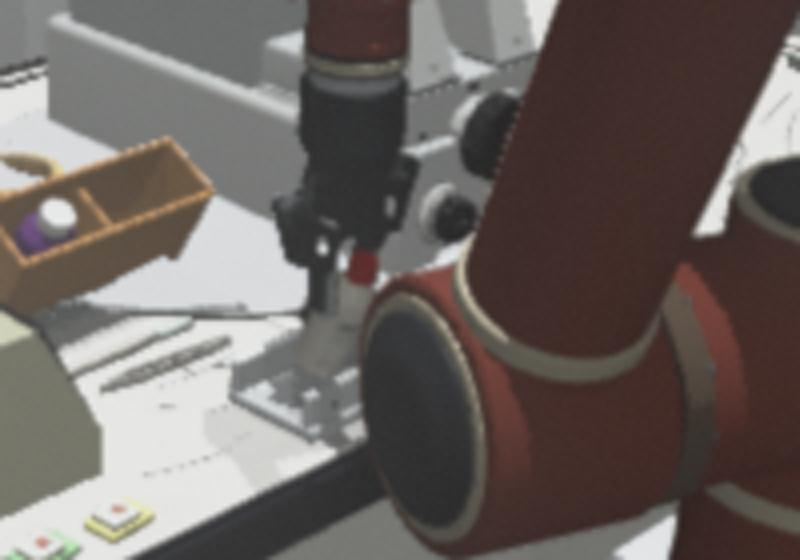

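View pics/k_wrist.png

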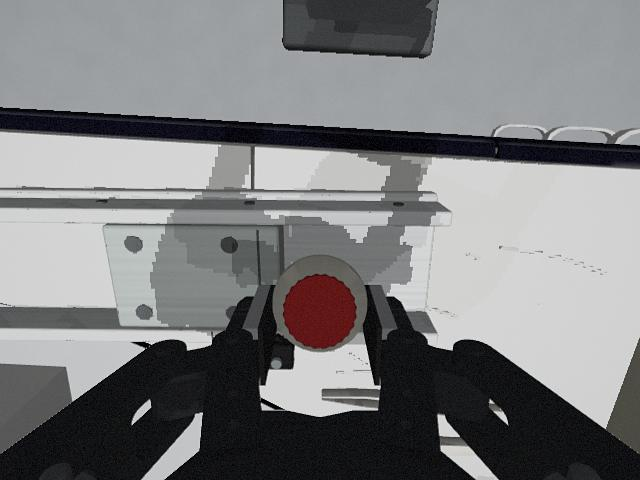

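step_arm(
  targets=[0, 0.003, 0, 0, 0, 0.006, 0, 0, 0, 0.009, 0, 0, 0, 0.012, 0, 0, 0, 0.015, 0, 0, 0, 0.017, 0, 0, 0, 0.017, 0, 0],
)

```text
t: 18.33
tool_pos: [0.4213, -0.0654, 0.073]
tool_rot: [2.145, 2.269, 0.006]
contact_force: [-3.6, -0.4, -0.2]
opening: 0.0371
```

```bash
cat > cap.py <<'E'
import sys
from h import *
np.set_printoptions(precision=4,suppress=True)
p=pickle.load(open(f"{sys.argv[1]}_wrist.pkl","rb")); P=cloud(p); c=p["color"].astype(int)
m=(c[...,0]-c[...,1]>60)&(c[...,1]<70); m[:225]=0;m[380:]=0; m[:,:275]=0;m[:,368:]=0
Q=P[m]; Q=Q[~np.isnan(Q[:,0])]; z=np.median(Q[:,2]); Q=Q[abs(Q[:,2]-z)<.01]
A=np.c_[Q[:,:2],np.ones(len(Q))]; co=np.linalg.lstsq(A,Q[:,2],rcond=None)[0]
mu=np.median(Q,0); print("cap",mu,"slope x,y deg",np.degrees(np.arctan(co[:2])), "along",mu@np.array([-.057,.998,0]),"cross",mu@np.array([.998,.057,0]))
E
python3 m.py l wrist; python3 cap.py k; python3 cap.py l
```

```text
wrist stop_face [278.8, 245.9] 0.9 [ 0.4113 -0.088   0.034 ] along -0.1112
wrist push_face [117.2, 236.8] 0.78 [ 0.4158 -0.1793  0.022 ] along -0.2027
wrist push_face [191.2, 230.2] 0.73 [ 0.4094 -0.1378  0.022 ] along -0.1609
18.5333 [ 0.421  -0.0655  0.073 ] [-2.712   0.4085 -1.5165]
cap [ 0.3834 -0.0674  0.1163] slope x,y deg [23.3237  0.9269] along -0.0891565104881919 cross 0.3788090623786006
cap [ 0.4044 -0.0661  0.1211] slope x,y deg [10.3624 -0.1318] along -0.08900477352858198 cross 0.3998284558031426
```

View pics/l_wrist.png

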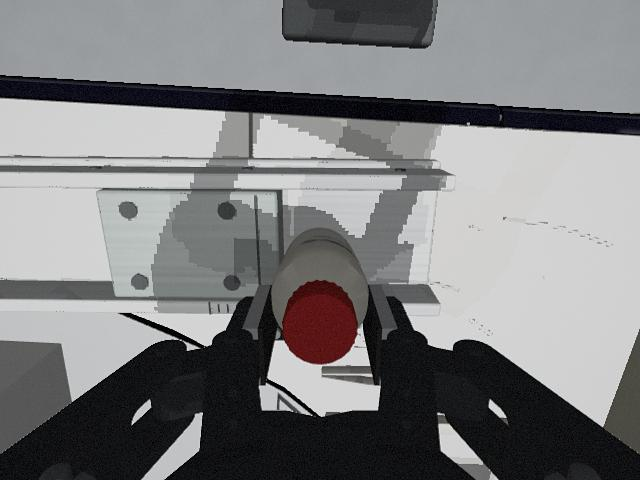

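step_arm(
  targets=[0, 0.003, 0, 0, 0, 0.006, 0, 0, 0, 0.009, 0, 0, 0, 0.012, 0, 0, 0, 0.013, 0, 0, 0, 0.013, 0, 0],
)

```text
t: 19.03
tool_pos: [0.4345, -0.0648, 0.0733]
tool_rot: [2.145, 2.268, 0.007]
contact_force: [-2.7, -1.0, 0.1]
opening: 0.0365
```

```bash
python3 m.py n wrist;  python3 cap.py n
```

```text
wrist stop_face [277.4, 223.2] 0.87 [ 0.4123 -0.0883  0.034 ] along -0.1116
wrist push_face [192.5, 209.1] 0.7 [ 0.4107 -0.1359  0.022 ] along -0.1591
wrist push_face [111.4, 215.3] 0.61 [ 0.4168 -0.1806  0.022 ] along -0.204
19.2333 [ 0.4342 -0.0648  0.0732] [-1.5438  0.4416 -0.1085]
cap [ 0.4196 -0.0653  0.1235] slope x,y deg [ 1.4105 -0.5285] along -0.08908307840810234 cross 0.41506403797267194
```

View pics/n_wrist.png

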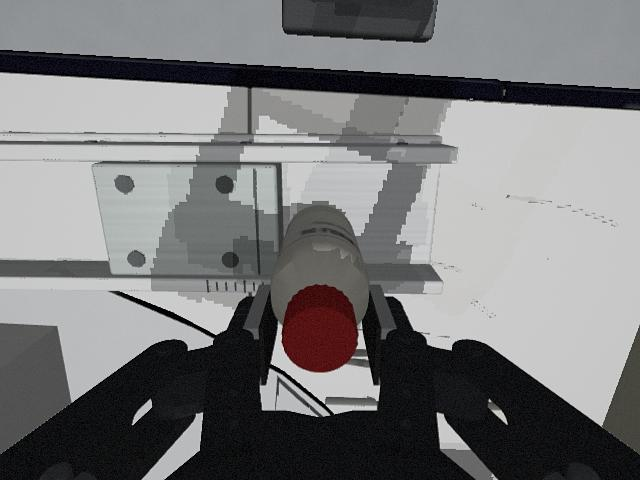

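step_arm(
  targets=[0, 0.001, 0.002, 0, 0, 0.001, 0.004, 0, 0, 0.001, 0.006, 0, 0, 0.001, 0.007, 0, 0, 0.001, 0.007, 0],
)

```text
t: 19.65
tool_pos: [0.4351, -0.0647, 0.0657]
tool_rot: [2.145, 2.268, 0.007]
contact_force: [-0.6, 0.1, -1.6]
opening: 0.0368
```

step_arm(
  targets=[0, 0, 0.001, 0, 0, 0, 0.0015, 0, 0, 0, 0.0015, 0],
)

```text
t: 19.9
tool_pos: [0.4355, -0.0648, 0.0645]
tool_rot: [2.145, 2.268, 0.008]
contact_force: [-2.3, 0.2, 0.8]
opening: 0.0363
```

```bash
python3 m.py o wrist;  python3 cap.py o
```

```text
wrist stop_face [276.3, 225.4] 0.88 [ 0.4119 -0.0878  0.034 ] along -0.1111
wrist push_face [102.7, 217.1] 0.91 [ 0.4164 -0.1801  0.022 ] along -0.2035
20.1 [ 0.4355 -0.0648  0.0646] [-1.6919 -0.216   2.197 ]
cap [ 0.4208 -0.0653  0.1148] slope x,y deg [ 0.9559 -0.3783] along -0.08919191349607081 cross 0.4162588648137348
```

step_arm(
  targets=[0, 0, 0.001, 0, 0, 0, 0.001, 0],
)

```text
t: 20.27
tool_pos: [0.4362, -0.0649, 0.0643]
tool_rot: [2.144, 2.267, 0.01]
contact_force: [-1.0, 0.4, 4.7]
opening: 0.0362
```

step_arm(
  targets=[0, 0, 0, 0, 0, 0, 0, 0, 0, 0, 0, 0, 0, 0, 0, 0, 0, 0, 0, 0],
  grip=0.065,
)

```text
t: 20.68
tool_pos: [0.4362, -0.0648, 0.0641]
tool_rot: [2.144, 2.267, 0.01]
contact_force: [0.7, -0.0, -0.3]
opening: 0.065
```

```bash
python3 m.py q wrist;  python3 cap.py q
```

```text
wrist stop_face [276.7, 225.9] 0.68 [ 0.4127 -0.0876  0.034 ] along -0.111
wrist push_face [100.8, 216.2] 0.57 [ 0.4166 -0.1808  0.022 ] along -0.2042
wrist pointer [276.9, 282.5] 0.76 [ 0.4419 -0.0866  0.0365] along -0.1116
20.8833 [ 0.4362 -0.0649  0.0642] [-0.1517  0.5888  0.3622]
cap [ 0.4223 -0.0664  0.1146] slope x,y deg [-0.0688 -0.0468] along -0.09034988058702738 cross 0.4176722729291979
```

View pics/q_wrist.png

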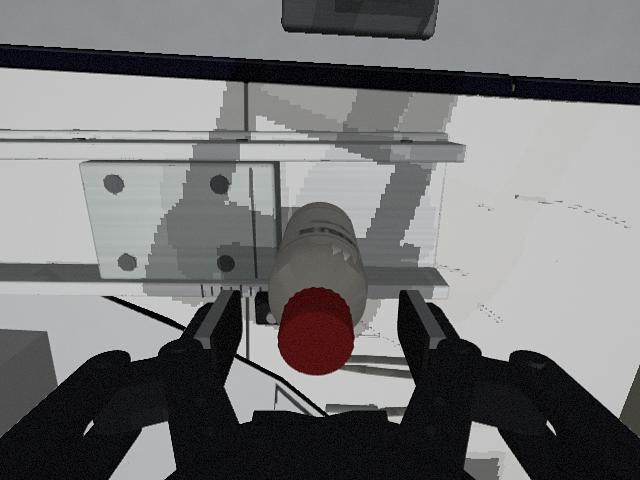

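step_arm(
  targets=[0, 0, -0.015, 0, 0, 0, -0.03, 0, 0, 0, -0.055, 0, 0, 0, -0.09, 0, 0, 0, -0.125, 0, 0, 0, -0.16, 0, 0, 0, -0.18, 0, 0.0, 0.04, -0.18, 0, 0, 0.08, -0.18, 0, 0, 0.1, -0.18, 0, 0, 0.1, -0.18, 0, 0, 0.1, -0.18, 0],
)

```text
t: 21.88
tool_pos: [0.5328, -0.0573, 0.2455]
tool_rot: [2.144, 2.268, 0.008]
contact_force: [-0.1, -0.3, 0.2]
opening: 0.0651
```

```bash
python3 m.py r wrist,scene,top
python3 - <<'E'
import cv2
a=cv2.imread("pics/r_scene.png")[190:300,300:440]; cv2.imwrite("pics/r_sc.png",cv2.resize(a,None,fx=5,fy=5,interpolation=cv2.INTER_CUBIC))
E
```

```text
wrist stop_face [297.2, 59.2] 0.84 [ 0.4109 -0.0862  0.034 ] along -0.1095
wrist push_face [191.6, 60.8] 0.82 [ 0.4159 -0.1832  0.022 ] along -0.2066
wrist pointer [296.6, 97.4] 0.91 [ 0.4425 -0.0854  0.0365] along -0.1104
scene stop_face [364.7, 255.5] 0.7 [ 0.4128 -0.0769  0.034 ] along -0.1003
scene push_face [390.1, 250.7] 0.67 [ 0.3992 -0.1751  0.022 ] along -0.1975
scene push_face [292.3, 310.0] 0.21 [0.3471 0.2414 0.022 ] along 0.2211
scene pointer [272.8, 321.7] 0.72 [0.3232 0.315  0.0365] along 0.2959
top stop_face [360.0, 271.8] 0.72 [ 0.4183 -0.0928  0.034 ] along -0.1165
top push_face [394.5, 269.8] 0.57 [ 0.4234 -0.179   0.022 ] along -0.2028
22.4833 [ 0.5324 -0.0575  0.2462] [ 0.4078 -0.4963 -0.8039]
```

View pics/r_wrist.png

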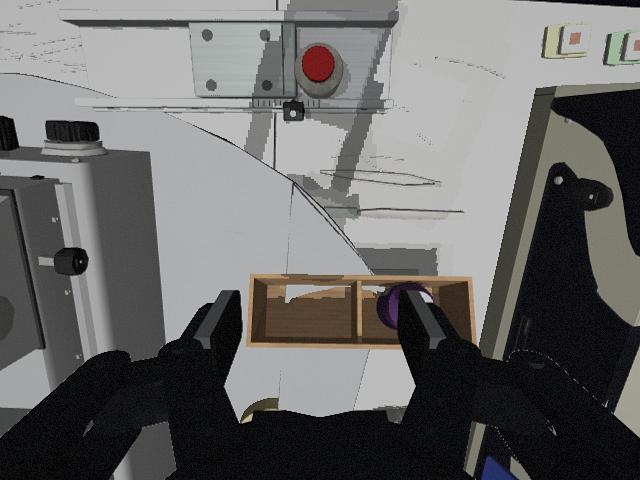

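View pics/r_sc.png

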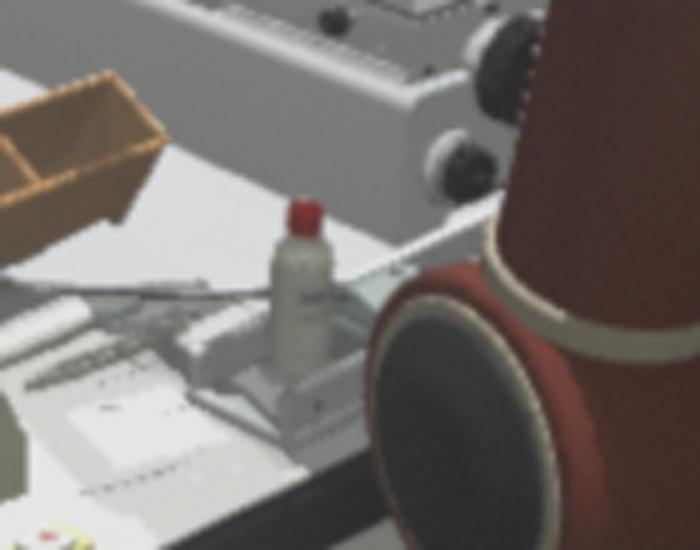

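Run:
```python
import cv2
a=cv2.imread("pics/r_wrist.png")[20:130,240:370]; cv2.imwrite("pics/r_z.png",cv2.resize(a,None,fx=6,fy=5,interpolation=cv2.INTER_CUBIC))
```

```text
(no output)
```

View pics/r_z.png

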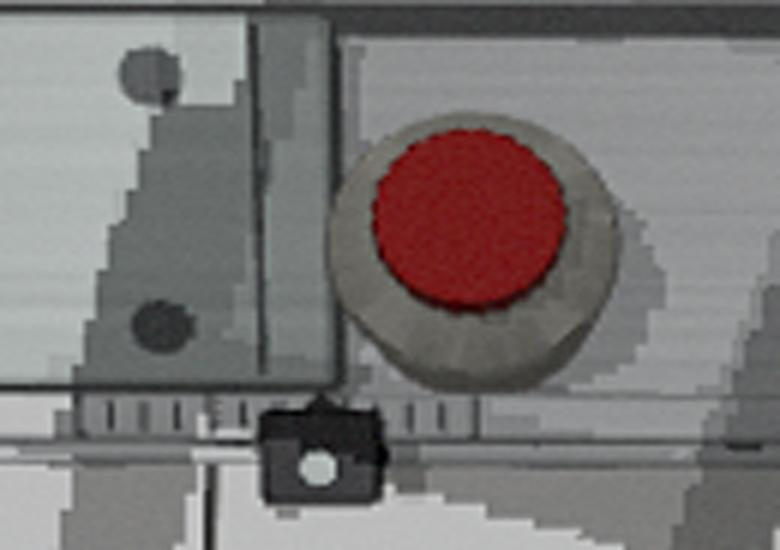

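```bash
python3 -c "
from station import ticket,monitor
print(ticket.finish_job(),monitor.get_obs()['t'])"
```

```text
the job is handed in; nothing more can be done
the job is handed in; nothing more can be done
```

I set the stop on the pointer's mark and stood the oil bottle upright in the channel in front of it. The job was handed in at about 22.5 s of the 50 s allowed, and no verdict came back.

- **Stop:** I pushed the slide in three stages with the fingers shut (about 40, 20 and 4 mm), then took the gripper off it. The closest views put its front face about 1.3 to 1.6 mm past the pointer tip. Two checks disagreed: during the last push one put it about 0.8 mm short, and another put it level. All are inside the 4 mm limit.
- **Bottle:** I gripped the slim, red-capped bottle and lifted it out along the carton's lean. I turned it upright by pressing its base lightly against the far fence, lowered it to the channel floor and let go. After release its cap top was level to within 0.1° and about 115 mm above the bench, so it stands on the channel floor. The gap to the stop is roughly 2 to 4 mm.
- **Robot and other things:** The gripper is clear above everything. Wrist force readings stayed below about 6 N. The stain bottle, carton, forceps and scalpel looked unmoved in the last picture. I did not measure the other bystanders, but no move went near them.

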